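Cap the cylinder, then hold the angle gauge on its stud at the set angle

TASK

Set the red cap on the engine's open cylinder so that it sits fully home and level, and let go of it. Then take the yellow angle gauge by its black handle, rest the middle of its flat sole lightly on the rounded top of the cap's stud, and rock it until its swinging red pointer settles with its tip in the green band. Finish while holding it there, still in the gripper with its sole on the stud, and leave the wrench, the jar and the spark plug alone.

Things in the scene. Friction and masses are not known exactly. Their poses are not given: they have to be found in the camera images.
- barrel_rim (a point): Centre of the open mouth of the engine's upright aluminium cylinder, on its flat rim, 100 mm above the table. The engine is fixed. Bore 66 mm across, outside 90 mm, fins below 116 mm. A black fan shroud 80 mm high stands 60 to 95 mm off the axis on the engine's -y side; a crank stub 26 mm high runs along +y to 98 mm off the axis.
- stud_mid (a point): Half-way up the round steel stud of the loose cap, 36 mm above the cap's lowest face; z axis along the stud, upward. The stud is 18 mm across and stands 40 mm above the red flange, its end a dome of 9 mm radius. Grip the cap by it.
- cap_seat (a point): Point on the cap's axis in the plane of the flange's lower face, 28 mm below stud_mid; when the cap is seated it coincides with barrel_rim.
- stud_top (a point): Highest point of the stud's dome (radius 9 mm, centre 9 mm lower), 20 mm above stud_mid, 48 mm above cap_seat.
- cap: The whole cap, 300 g, 56 mm high; origin at the centre of its lowest face, z up along the stud. From below: aluminium spigot 60 mm across, 8 mm deep, edge bevelled (drops into the bore with 3 mm to spare all round); red flange 86 mm across, 8 mm thick; stud. It starts standing on its spigot on the table.
- gauge_grip (a point): Centre of the black handle on top of the angle gauge, 136 mm above its sole: a block 28 mm along the gauge's x, 24 mm along its y, running from 116 to 156 mm above the sole. Axes: x along the sole, y through the dial, z up from the sole to the handle. The gauge starts standing upright on the table.
- gauge_sole (a point): Centre of the flat underside of the gauge's sole, 136 mm below gauge_grip along the gauge's z.
- gauge: The whole gauge, 330 g; origin and axes as gauge_sole. A flat steel sole 110 mm along x, 36 mm along y, 12 mm thick; above it an upright round yellow dial 104 mm across and 16 mm thick along y, centred 64 mm above the underside, with the same white face, red pointer and green band on both sides.
- pointer_tip (a point): Tip of the red pointer, 42 mm from the pivot at the dial's centre, in the middle of the dial's thickness (there is a needle on each side).
- band_mid (a point): Middle of the green band on the dial's rim, 42 mm from the pivot, in the middle of the dial's thickness. The band is about 8 mm wide along the rim.
- pointer (a joint): Swing of the pointer, rad: 0 when it points straight at the sole, positive when its tip is towards the gauge's +x end. It hangs by gravity, swings for about a second and rests plumb: leaning the gauge by an angle towards +x (handle moves to +x, +x end of the sole dips) makes it read plus that angle.
- bezel (a joint): Where the green band is set, rad, in the same sense as the pointer: the pointer is at the middle of the band when the two values are equal. Set between 0.17 and 0.40 and stiff: it stays where it is.
- wrench: Steel spanner about 160 mm long lying on the table; bystander.
- bolt_jar: Amber jar with an orange cap, 56 mm across, 65 mm high; bystander.
- spark_plug: Spark plug standing upright, 26 mm across, 64 mm high; bystander.

How it is judged (in metres and radians):
On the way, in this order (a step that is already met when the one before it is completed fails the run):
1. the cap sits fully home and level on the cylinder, let go (distance between cap_seat and barrel_rim below 0.005 m and z of cap_seat in the frame of barrel_rim below 0.0025 m and angle between cap's own z axis and vertical below 0.05 rad and contact force between the fingers and cap below 0.1 N), for 0.3 s.
2. the held gauge touches the stud with its sole (contact force between gauge and cap above 0.3 N and distance between gauge_sole and stud_top below 0.025 m and contact force between the fingers and gauge above 1 N), for 0.1 s.
At the end, for the whole second after the job is handed in: Gripper holds the gauge (over 1 N); its sole bears on the stud with 0.3 to 20 N, stud within 25 mm of the sole's middle; pointer tip at rest (0.3 rad/s) within 4 mm of the green band's middle; cap untouched by fingers, within 5 mm of its seat, raised under 2.5 mm, level to 0.05 rad (all of step 1 and all of step 2 and distance between pointer_tip and band_mid below 0.004 m and velocity of joint pointer between -0.3 and 0.3 rad/s and contact force between gauge and cap below 20 N and height (world z) of gauge_sole above 0.13 m); the arm keeps its last pose, push and grip.
It fails at once if the wrench, the jar or the spark plug is moved by more than 25 mm (distance of any of wrench, bolt_jar, spark_plug from where it was at the start of the episode above 0.025 m).
It also fails if it takes over 72 s, if anything falls off the work surface, if the arm or the gripper's body presses on something with over 40 N, if the wrist force passes 120 N, or if a joint passes its speed limit or range.

ROBOT

A 6-joint arm with a two-finger parallel gripper is mounted at the origin on the work surface. World frame = base frame: x ahead of the robot, y to its left, z up, the work surface at z = 0. Lengths are in m, angles in degrees, forces in N, time in s.
With the tool pointing down it reaches from about 0.375 to 0.9 m from the base axis. Payload 3.1 kg.
Tool frame: the origin (TCP) lies where the fingers leave the gripper's body, on its centre line; the fingertips stand 70 mm ahead of it and the grasp point (between the pads) lies 51 mm ahead of it; z points along the fingers, y is the line along which they close (so a half turn about z gives the same grasp; the last joint's range is limited). The gripper opens to 87 mm and grips with 3 to 60 N. Pads are 19 mm wide; open, the fingers measure 117 mm over their backs; the gripper's body (75 mm by 190 mm) begins 51 mm behind the grasp point.
Start: joints at [-78.638, 30.224, 82.088, -0, 67.689, -10.227], TCP at [0.23, -0.581, 0.292] pointing down, gripper open.
Joint ranges: [-176.69, 176.69], [-43.24, 126.21], [12.49, 139.97], [-82, 262], [0, 151.66], [-163.58, 163.58]. Speed limits (degrees/s): [159.86, 159.86, 180, 180, 180, 180].

INTERFACE

Orientations are given as a 3x3 rotation matrix whose columns are the frame's x, y, z axes.
In Python, from rig import readout, capture, calibration, bot, look_for gives the robot as it stands. The module is installed in compiled form; this text tells all that it offers.
- The arm moves only by the shell command python3 -m pendant 'ROWS'. ROWS is JSON, a list of rows, each a list of 7 numbers: the shift along the tool's x, y, z normalised to -1 to 1, where 1 is 200 mm, then the turn, a rotation vector about the tool's x, y, z normalised to -1 to 1, where 1 is 180 degrees, then the closure, from -1 (fully open) to 1 (shut). In form: [[dx, dy, dz, ax, ay, az, grip], ...]. A call has 1 to 8 rows; each row is the pose to reach, as a shift and turn from the pose commanded when the call began, along the tool's axes at that moment, turning the shorter way round; what a row does not reach only later rows make up. A row lasts 1/10 s, in which the tool goes at most 50 mm and 8.59 degrees, less where a joint would pass 70% of its speed; a pose out of reach is approached as far as the arm can. A call with a number of a shift or a turn outside -1 to 1 is refused whole. A call with a gripper value outside its range is refused whole. The fingers move at their own pace and stop on an object; the grip force is fixed at half the most. Time passes only in rows, so rows that repeat a pose let the fingers close. It gives the time, the measured TCP pose, the force, the opening and the grip force at its end, in the units of the state.
- readout.read_state(): the state, without advancing time (a new reading comes with each control period).
- capture(name): name is "scene" or "side" or "wrist"; returns (picture, depth): 420x560x3 uint8, red, green, blue; 420x560 float32, m along the optical axis (not along the pixel's ray), 0 where there is no reading.
- calibration(name): a dict with "mtx" (3x3 intrinsics, pixels), "T" (4x4, takes a point from camera to world coordinates); the wrist camera has in their place "mount" (4x4, takes a point from camera to tool coordinates, whose origin is the TCP and whose axes are the flange's). Camera axes: x right, y down, z forward; pixel columns grow to the right and rows downward; lengths in m; the calibration is good to about 2 mm. A picture is of the moment at which its call begins: read the wrist's pose just before it. calibration takes no time and is no camera call.
- bot.hand_in(): hands the job in; it is judged then, once.
Trained networks look in the newest picture that a camera, given by its name, has taken for a name from the list of things; names that differ only in an ending like _2 or _b are one class to them, and where a whole thing is asked for, a point or a joint stands for the part that bears it (a point fixed in the world has none). Each returns a list of dicts, best first, with "conf" (0 to 1); they miss things now and then, are a little off and sometimes report something else, mostly with a low value. They report only what shows in the picture. A call takes as long as a camera call.
- look_for(thing, camera): "extent" ([left, top, right, bottom] in pixels, round what is visible of it).
The state is a dict: "time_s": time; "joint_positions": joint angles; "qvel": joint speeds; "tau": joint torques, N m; "position": TCP position; "tcp_rot": TCP orientation; "force": force on the tool from outside, world axes, zero at the start; "moment": the same for the moment, N m; "opening": opening from 0.0 (shut) to 1.0 (fully open); "grasp_force": force on a finger pad.
Only numpy, scipy, OpenCV 4.12 (cv2) and the standard library are available. Lean on these libraries where they do the work, as an engineer would, in place of code of your own. Each camera call takes 0.05 s, during which the arm holds its last target. There are 200 camera calls.

## Working session

There is one attempt and no reset: what is moved stays moved. The work goes in short steps, Python scripts to look and compute and a shell command to move; the robot and the scene stay as the last step left them, time stands still between calls to the robot, and variables do not carry over. Pictures are saved under pics/ and viewed, at most 10 in all, crops included, and the job is handed in when it is done.

```bash
mkdir -p pics; cat > h.py <<'E'
import numpy as np, cv2
from rig import readout, capture, calibration, bot, look_for
def cam(name):
    s=readout.read_state(); pic,d=capture(name); c=calibration(name)
    if name=="wrist":
        T=np.eye(4); T[:3,:3]=np.array(s["tcp_rot"]); T[:3,3]=s["position"]; T=T@np.array(c["mount"])
    else: T=np.array(c["T"])
    K=np.array(c["mtx"]); v,u=np.mgrid[:420,:560]
    P=np.stack([(u-K[0,2])/K[0,0]*d,(v-K[1,2])/K[1,1]*d,d],-1)@T[:3,:3].T+T[:3,3]
    P[d==0]=np.nan
    return pic,P,T,K
def save(pic,n): cv2.imwrite(f"pics/{n}.png",cv2.cvtColor(pic,cv2.COLOR_RGB2BGR))
E
python3 - <<'E'
from h import *
np.set_printoptions(precision=3,suppress=True)
s=readout.read_state(); print(s)
ims=[]
for n in("scene","side"):
    pic,P,T,K=cam(n); save(pic,n); print(n,T,K[0,0]); np.save(n+"P.npy",P)
    for t in("cap","stud_mid","stud_top","barrel_rim","gauge","gauge_grip","wrench","bolt_jar","spark_plug"):
        for r in look_for(t,n)[:2]:
            e=r["extent"]; u,v=int((e[0]+e[2])/2),int((e[1]+e[3])/2)
            print(t,round(r["conf"],2),np.round(e),P[v,u])
E
```

```text
{'time_s': 0.0, 'joint_positions': array([-78.639,  30.279,  82.157,  -0.002,  67.69 , -10.228]), 'qvel': array([ 0.047,  0.068,  0.08 ,  0.039,  0.009, -0.029]), 'tau': array([ -0.   , -44.005, -17.659,   0.063,   0.058,  -0.   ]), 'position': array([ 0.23 , -0.581,  0.291]), 'tcp_rot': array([[ 0.93 ,  0.368, -0.   ],
       [ 0.368, -0.93 ,  0.002],
       [ 0.   , -0.002, -1.   ]]), 'force': array([-0.284,  0.416,  0.233]), 'moment': array([ 0.014,  0.01 , -0.004]), 'grasp_force': 0.0, 'opening': 0.9982399682451639}
scene [[-0.389  0.652 -0.651  1.343]
 [ 0.921  0.268 -0.283  0.331]
 [-0.01  -0.71  -0.704  0.916]
 [ 0.     0.     0.     1.   ]] 504.29637606592706
cap 0.59 [402. 224. 439. 248.] [0.453 0.289 0.016]
stud_mid 0.61 [402. 222. 435. 246.] [0.449 0.284 0.014]
barrel_rim 0.64 [247. 192. 325. 269.] [0.619 0.007 0.083]
gauge_grip 0.56 [187. 143. 230. 200.] [ 0.5   -0.264  0.08 ]
wrench 0.66 [216. 286. 292. 314.] [ 0.774 -0.007  0.005]
bolt_jar 0.77 [161. 233. 191. 268.] [ 0.754 -0.208  0.062]
bolt_jar 0.26 [208. 162. 224. 191.] [ 0.501 -0.241  0.072]
spark_plug 0.59 [359. 296. 373. 316.] [0.713 0.23  0.031]
side [[-0.946 -0.162  0.28   0.361]
 [-0.323  0.521 -0.79   0.689]
 [-0.018 -0.838 -0.545  0.603]
 [ 0.     0.     0.     1.   ]] 440.6094855557699
cap 0.97 [294. 371. 351. 420.] [0.442 0.294 0.024]
stud_mid 0.68 [293. 373. 352. 420.] [0.442 0.292 0.02 ]
stud_top 0.68 [295. 370. 352. 417.] [0.441 0.292 0.027]
barrel_rim 0.63 [256. 212. 343. 294.] [0.553 0.046 0.081]
gauge 0.6 [347. 153. 372. 221.] [ 0.488 -0.231  0.085]
gauge_grip 0.7 [291. 369. 354. 420.] [0.442 0.294 0.027]
wrench 0.74 [196. 225. 234. 266.] [ 0.767 -0.012  0.008]
bolt_jar 0.57 [254. 182. 272. 210.] [ 0.725 -0.201  0.039]
spark_plug 0.87 [178. 307. 197. 337.] [0.698 0.235 0.035]
```

View pics/scene.png

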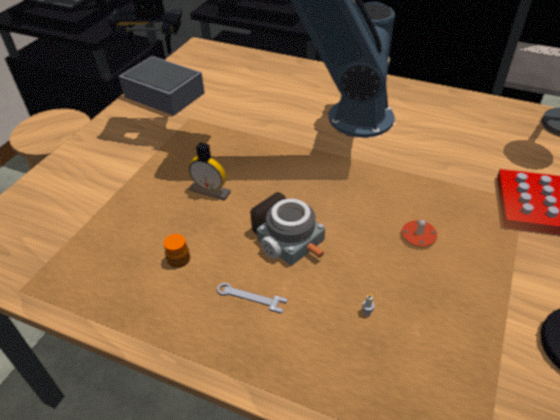

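View pics/side.png

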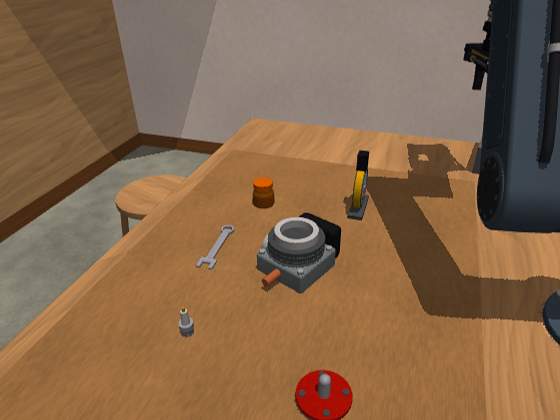

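The scene picture shows the gauge at about (205,172), the engine with its open bore at (291,212), the cap at (420,233), the jar at (176,250), the wrench at (252,297) and the plug at (368,305). The side picture agrees. Next I get coarse positions from the depth images.

```bash
python3 - <<'E'
from h import *
np.set_printoptions(precision=4,suppress=True)
for n in("scene","side"):
    P=np.load(n+"P.npy"); pic=cv2.imread(f"pics/{n}.png")[:,:,::-1].astype(int)
    r,g,b=pic[...,0],pic[...,1],pic[...,2]
    x,y,z=P[...,0],P[...,1],P[...,2]
    near=lambda cx,cy,R:(np.hypot(x-cx,y-cy)<R)
    red=(r>120)&(g<60)&(b<60)&near(.45,.29,.08)
    q=P[red&(z>.008)&(z<.024)]; (c,ra)=cv2.minEnclosingCircle((q[:,:2]*1000).astype(np.float32)); print(n,"cap",np.median(q,0),c,ra)
    st=near(.45,.29,.06)&(z>.03); print("stud",P[st].mean(0),P[st].max(0),st.sum())
    m=near(.585,.025,.09)&(z>.094)&(z<.108); q=P[m]; (c,ra)=cv2.minEnclosingCircle((q[:,:2]*1000).astype(np.float32)); print("rim",c,ra,np.median(q[:,2]),m.sum())
    m=near(.5,-.25,.09)&(z>.118)&(z<.17); q=P[m];print("handle",q.mean(0),q.min(0),q.max(0),m.sum())
    m=near(.5,-.25,.09)&(z>.02)&(z<.112); q=P[m];print("dial",q.mean(0))
    w,V=np.linalg.eigh(np.cov(q[:,:2].T));print(V[:,1],np.sqrt(w))
    m=near(.5,-.25,.09)&(z>.008)&(z<.016); q=P[m];print("sole",cv2.minAreaRect((q[:,:2]*1000).astype(np.float32)),m.sum())
E
```

```text
scene cap [nan nan nan] (0.0, 0.0) 0.0
stud [0.4487 0.2847 0.0456] [0.4553 0.2931 0.06  ] 77
rim (577.5829467773438, -0.05061995983123779) 47.088279724121094 0.09944981382038104 478
handle [ 0.4996 -0.2702  0.1417] [ 0.4811 -0.2883  0.1183] [ 0.5095 -0.2577  0.1588] 232
dial [ 0.5012 -0.2684  0.0694]
[-0.0627  0.998 ] [0.0038 0.0284]
sole ((497.182373046875, -273.1272888183594), (40.195068359375, 112.81954956054688), 5.500619888305664) 251
side cap [0.438  0.2903 0.0145] (442.8470458984375, 284.1500244140625) 43.1764030456543
stud [0.4411 0.2885 0.0453] [0.4506 0.2944 0.0565] 198
rim (572.8214111328125, 0.39075976610183716) 46.416839599609375 0.09802360909813163 518
handle [ 0.4909 -0.2649  0.1402] [ 0.4796 -0.2902  0.1182] [ 0.504  -0.2558  0.1557] 204
dial [ 0.489  -0.2472  0.0728]
[0.1059 0.9944] [0.0055 0.0274]
sole ((491.7765197753906, -274.24932861328125), (35.43026351928711, 113.5661392211914), 0.8483535647392273) 181
  return _methods._mean(a, axis=axis, dtype=dtype,
  ret = um.true_divide(
```

Coarse estimates: cap (0.444, 0.285), rim (0.575, 0.0), gauge (0.494, -0.272) with its x axis roughly along world y. I'm aligning the tool with the world axes and moving over the cap.

```bash
python3 -m pendant '[[0.99,-0.2,0,0,0,0.12,-1],[0.99,-0.2,0,0,0,0.12,-1],[0.99,-0.2,0,0,0,0.12,-1],[0.99,-0.2,0,0,0,0.12,-1],[0.99,-0.2,0,0,0,0.12,-1]]'
python3 -m pendant '[[0.1,-1,0,0,0,0,-1],[0.1,-1,0,0,0,0,-1],[0.1,-1,0,0,0,0,-1],[0.1,-1,0,0,0,0,-1],[0.1,-1,0,0,0,0,-1]]' | tail -3
python3 -m pendant '[[0.1,-1,0,0,0,0,-1],[0.1,-1,0,0,0,0,-1],[0.1,-1,0,0,0,0,-1],[0.1,-1,0,0,0,0,-1],[0.1,-1,0,0,0,0,-1]]' | tail -3
python3 -m pendant '[[0.02,-1,0,0,0,0,-1],[0.02,-1,0,0,0,0,-1],[0.02,-1,0,0,0,0,-1],[0.02,-1,0,0,0,0,-1],[0.02,-1,0,0,0,0,-1]]' | tail -3
python3 -m pendant '[[0,-0.77,0,0,0,0,-1],[0,-0.77,0,0,0,0,-1],[0,-0.77,0,0,0,0,-1],[0,-0.77,0,0,0,0,-1],[0,-0.77,0,0,0,0,-1],[0,-0.77,0,0,0,0,-1]]' | tail -3
python3 - <<'E'
from h import *
np.set_printoptions(precision=4,suppress=True)
pic,P,T,K=cam("wrist"); save(pic,"w1"); np.save("w1P.npy",P)
s=readout.read_state(); print(s["position"],s["tcp_rot"],s["joint_positions"],s["time_s"]); print(calibration("wrist")["mount"])
for t in("cap","stud_top"): print(t,look_for(t,"wrist")[:2])
E
```

```text
time_s: 1.5
position: [0.4036, -0.4673, 0.2923]
tcp_rot: [[1.0, 0.006, 0.002], [0.006, -1.0, 0.002], [0.002, -0.002, -1.0]]
force: [-1.2, -0.7, 0.2]
opening: 1.001
grasp_force: 0.0
force: [0.7, -0.2, -0.2]
opening: 1.002
grasp_force: 0.0
force: [-0.1, -0.3, -0.7]
opening: 0.999
grasp_force: 0.0
force: [-0.1, 0.6, 0.1]
opening: 0.996
grasp_force: 0.0
force: [-0.2, -0.7, 0.6]
opening: 1.0
grasp_force: 0.0
[0.4441 0.2809 0.2921] [[ 1.     -0.0025 -0.0005]
 [-0.0025 -1.     -0.001 ]
 [-0.0005  0.001  -1.    ]] [ 20.1332  22.6064  96.287   -0.0471  61.1533 110.3018] 3.65
[[ 0.0004 -0.9656 -0.2602  0.0707]
 [ 1.      0.0006 -0.0008 -0.0008]
 [ 0.0009 -0.2602  0.9656 -0.0918]
 [ 0.      0.      0.      1.    ]]
cap [{'extent': [244.1, 148.9, 311.7, 218.3], 'conf': 0.71}]
stud_top [{'extent': [245.7, 152.2, 312.0, 214.5], 'conf': 0.93}]
```

View pics/w1.png

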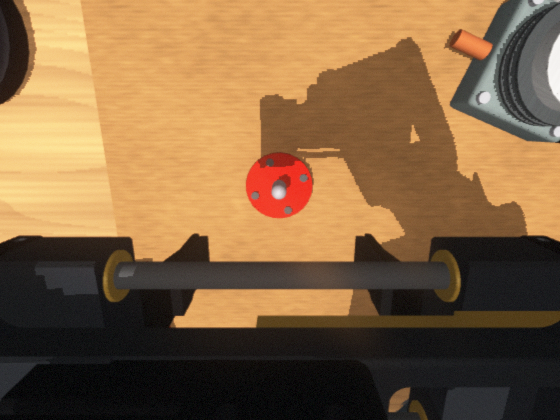

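The wrist picture shows the cap centred at about (280,185) and part of the engine at upper right, rotated roughly 30°. Now I locate the cap.

```bash
python3 - <<'E'
from h import *
np.set_printoptions(precision=4,suppress=True)
P=np.load("w1P.npy"); pic=cv2.imread("pics/w1.png")[:,:,::-1].astype(int)
r,g,b=pic[...,0],pic[...,1],pic[...,2]
m=np.zeros((420,560),bool); m[135:225,235:325]=1
red=m&(r>90)&(g<45)&(b<45); q=P[red]; print(np.median(q,0)); print("flange",cv2.minEnclosingCircle((q[:,:2]*1000).astype(np.float32)), cv2.minAreaRect((q[:,:2]*1000).astype(np.float32)))
st=m&(P[...,2]>.03); print("stud",P[st].mean(0),P[st].min(0),P[st].max(0),st.sum())
q=P[m&(P[...,2]>.05)]; print("top",q.mean(0),len(q))
q=P[(P[...,2]>.09)&(P[...,2]<.104)&(np.hypot(P[...,0]-.575,P[...,1])<.07)]; print("rim",q.mean(0),len(q))
E
```

```text
[0.4744 0.2784 0.0153]
flange ((461.03369140625, 277.35284423828125), 35.457275390625) ((464.5570068359375, 274.4132385253906), (68.36573028564453, 36.41893768310547), 50.160400390625)
stud [0.4446 0.2847 0.0498] [0.4344 0.276  0.0301] [0.4514 0.2939 0.0571] 215
top [0.4432 0.2848 0.0532] 145
rim [0.5655 0.0382 0.0966] 1171
```

```bash
python3 -m pendant '[[0,-0.02,0.25,0,0,0,-1],[0,-0.02,0.5,0,0,0,-1],[0,-0.02,0.75,0,0,0,-1],[0,-0.02,0.9,0,0,0,-1],[0,-0.02,1,0,0,0,-1],[0,-0.02,1,0,0,0,-1],[0,-0.02,1,0,0,0,-1]]'
python3 -m pendant '[[0,0,0,0,0,0,1],[0,0,0,0,0,0,1],[0,0,0,0,0,0,1],[0,0,0,0,0,0,1],[0,0,0,0,0,0,1],[0,0,0,0,0,0,1],[0,0,0,0,0,0,1]]'
python3 -m pendant '[[0,0,-0.25,0,0,0,1],[0,0,-0.5,0,0,0,1],[0,0,-0.75,0,0,0,1],[0,0,-1,0,0,0,1],[0,0,-1,0,0,0,1]]'
```

```text
time_s: 4.45
position: [0.4441, 0.2862, 0.0925]
tcp_rot: [[1.0, -0.001, -0.0], [-0.001, -1.0, -0.0], [-0.0, 0.0, -1.0]]
force: [0.5, -0.5, -1.2]
opening: 1.001
grasp_force: 0.0
time_s: 5.15
position: [0.4435, 0.287, 0.0923]
tcp_rot: [[1.0, -0.0, -0.0], [-0.0, -1.0, -0.0], [-0.0, 0.0, -1.0]]
force: [0.0, 0.0, -0.4]
opening: 0.451
grasp_force: 0.0
time_s: 5.65
position: [0.4469, 0.2884, 0.2992]
tcp_rot: [[1.0, 0.0, 0.015], [0.0, -1.0, 0.006], [0.015, -0.006, -1.0]]
force: [1.3, -0.1, 0.1]
opening: 0.033
grasp_force: 0.0
```

The fingers close slowly and had not closed when I lifted. I reopen, wait, and re-check the cap's place.

```bash
python3 -m pendant '[[0,0,0,0,0,0,-1],[0,0,0,0,0,0,-1],[0,0,0,0,0,0,-1],[0,0,0,0,0,0,-1],[0,0,0,0,0,0,-1],[0,0,0,0,0,0,-1],[0,0,0,0,0,0,-1],[0,0,0,0,0,0,-1]]'
python3 -m pendant '[[0,0,0,0,0,0,-1],[0,0,0,0,0,0,-1],[0,0,0,0,0,0,-1],[0,0,0,0,0,0,-1],[0,0,0,0,0,0,-1]]'
python3 - <<'E'
from h import *
np.set_printoptions(precision=4,suppress=True)
pic,P,T,K=cam("wrist"); save(pic,"w2")
print(look_for("cap","wrist")[:1])
m=np.zeros((420,560),bool); m[120:235,200:360]=1
q=P[m&(P[...,2]>.05)]; print("top",q.mean(0),len(q)); q=P[m&(P[...,2]>.03)]; print("st",q.mean(0),q.min(0),q.max(0),len(q))
E
```

```text
time_s: 6.45
position: [0.4435, 0.2869, 0.2922]
tcp_rot: [[1.0, -0.0, -0.0], [-0.0, -1.0, -0.0], [-0.0, 0.0, -1.0]]
force: [0.9, -0.2, 0.3]
opening: 0.677
grasp_force: 0.0
time_s: 6.95
position: [0.4435, 0.2869, 0.2923]
tcp_rot: [[1.0, -0.0, 0.0], [-0.0, -1.0, 0.0], [0.0, -0.0, -1.0]]
force: [0.2, -0.4, 0.1]
opening: 0.991
grasp_force: 0.0
[{'extent': [247.1, 150.6, 316.2, 219.4], 'conf': 0.88}]
top [0.4431 0.285  0.0532] 146
st [0.4446 0.285  0.0499] [0.4344 0.2761 0.0301] [0.4515 0.2932 0.0564] 217
```

The cap hasn't moved: the stud top is at (0.443, 0.285). I descend again and give the fingers 1.4 s to close.

```bash
python3 -m pendant '[[0,0.01,0.25,0,0,0,-1],[0,0.01,0.5,0,0,0,-1],[0,0.01,0.75,0,0,0,-1],[0,0.01,0.9,0,0,0,-1],[0,0.01,1,0,0,0,-1],[0,0.01,1,0,0,0,0],[0,0.01,1,0,0,0,1]]'
python3 -m pendant '[[0,0,0,0,0,0,1],[0,0,0,0,0,0,1],[0,0,0,0,0,0,1],[0,0,0,0,0,0,1],[0,0,0,0,0,0,1],[0,0,0,0,0,0,1],[0,0,0,0,0,0,1],[0,0,0,0,0,0,1]]'
python3 -m pendant '[[0,0,0,0,0,0,1],[0,0,0,0,0,0,1],[0,0,0,0,0,0,1],[0,0,0,0,0,0,1]]'
```

```text
time_s: 7.75
position: [0.4438, 0.285, 0.0923]
tcp_rot: [[1.0, -0.0, -0.0], [-0.0, -1.0, -0.0], [-0.0, 0.0, -1.0]]
force: [0.0, -0.2, -0.2]
opening: 0.89
grasp_force: 0.0
time_s: 8.55
position: [0.4435, 0.2848, 0.0922]
tcp_rot: [[1.0, 0.0, -0.0], [0.0, -1.0, -0.0], [-0.0, 0.0, -1.0]]
force: [-0.2, -1.1, 1.0]
opening: 0.196
grasp_force: 30.0
time_s: 8.95
position: [0.4434, 0.2848, 0.0922]
tcp_rot: [[1.0, -0.0, -0.0], [-0.0, -1.0, -0.0], [-0.0, 0.0, -1.0]]
force: [-0.8, -1.5, 1.4]
opening: 0.201
grasp_force: 30.0
```

```bash
python3 -m pendant '[[0,0,-0.1,0,0,0,1],[0,0,-0.3,0,0,0,1],[0,0,-0.5,0,0,0,1],[0,0,-0.75,0,0,0,1],[0,0,-1,0,0,0,1],[0,0,-1,0,0,0,1]]'
python3 -m pendant '[[0.1,0.2,0,0,0,0,1],[0.2,0.45,0,0,0,0,1],[0.3,0.7,0,0,0,0,1],[0.4,1,0,0,0,0,1],[0.4,1,0,0,0,0,1]]'
python3 -m pendant '[[0.05,0.2,0,0,0,0,1],[0.1,0.4,0,0,0,0,1],[0.1,0.4,0,0,0,0,1],[0.1,0.4,0,0,0,0,1],[0.1,0.4,0,0,0,0,1]]'
python3 - <<'E'
from h import *
np.set_printoptions(precision=4,suppress=True)
pic,P,T,K=cam("wrist"); save(pic,"w3"); np.save("w3P.npy",P)
print(readout.read_state()["position"])
print(look_for("barrel_rim","wrist")[:2]); print(look_for("cap","wrist")[:2])
q=P[(P[...,2]>.09)&(P[...,2]<.108)&(np.hypot(P[...,0]-.575,P[...,1])<.07)]; print(np.median(q[:,2]),len(q),cv2.minEnclosingCircle((q[:,:2]*1000).astype(np.float32)))
E
```

```text
time_s: 9.55
position: [0.4468, 0.2866, 0.2987]
tcp_rot: [[1.0, 0.0, 0.014], [-0.0, -1.0, 0.006], [0.014, -0.006, -1.0]]
force: [1.7, 1.2, -3.5]
opening: 0.197
grasp_force: 30.0
time_s: 10.05
position: [0.5242, 0.0812, 0.2903]
tcp_rot: [[1.0, -0.004, -0.002], [-0.004, -1.0, -0.001], [-0.002, 0.001, -1.0]]
force: [0.8, 0.8, -3.4]
opening: 0.197
grasp_force: 30.0
time_s: 10.55
position: [0.5422, 0.0058, 0.2908]
tcp_rot: [[1.0, 0.0, -0.004], [0.0, -1.0, 0.001], [-0.004, -0.001, -1.0]]
force: [-0.1, -0.1, -4.2]
opening: 0.196
grasp_force: 30.0
[0.5424 0.0061 0.2912]
[{'extent': [215.8, 180.1, 348.4, 304.9], 'conf': 0.23}]
[{'extent': [211.3, 177.4, 348.1, 310.0], 'conf': 0.87}]
0.09917250815097331 2162 ((573.9390869140625, -0.463393896818161), 45.02350997924805)
```

View pics/w3.png

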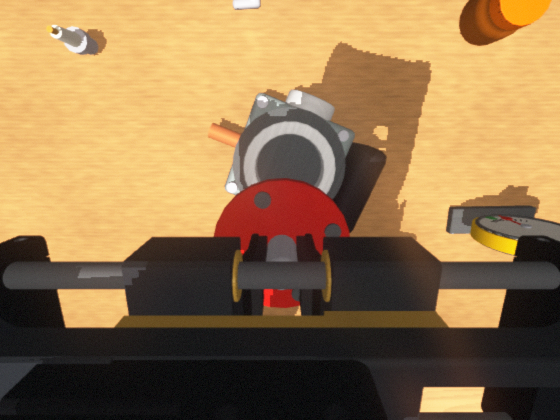

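The wrist picture shows the held cap at (282,225), level, with the rim ring behind it at (292,165). The rim fit gives radius 45.0 mm, as expected. Next I get the cap's offset in the gripper from the flange edge.

```bash
python3 - <<'E'
from h import *
from scipy.optimize import least_squares
np.set_printoptions(precision=4,suppress=True)
s=readout.read_state(); p=s["position"]; print(p)
for n in("wrist","side","scene"):
    pic,P,T,K=cam(n); r,g,b=[pic[...,i].astype(int) for i in range(3)]
    m=(r>70)&(r>3*g)&(r>3*b)&(np.linalg.norm(P-(p-[0,0,.08]),axis=-1)<.06)
    q=P[m]; z=np.median(q[:,2]); q=q[abs(q[:,2]-z)<.005]
    A=np.c_[q[:,:2],np.ones(len(q))]; c,*_=np.linalg.lstsq(A,q[:,2],rcond=None)
    h=cv2.convexHull((q[:,:2]*1000).astype(np.float32))[:,0]
    f=lambda v:np.minimum(43-np.hypot(*(h-v).T),6)
    v=least_squares(f,h.mean(0),loss="soft_l1").x
    print(n,len(q),"z",z,"tilt",c[:2],"centre",v/1000,"rel TCP",v/1000-p[:2],"rms",np.sort(abs(f(v))).round(1)[::4])
E
```

```text
[0.5428 0.0062 0.2918]
wrist 6127 z 0.2148165981273879 tilt [-0.0008  0.0021] centre [0.5411 0.0069] rel TCP [-0.0017  0.0007] rms [0.  0.1 0.2 0.2 0.3 0.3 0.3 0.4 0.5 1.  1.4]
side 655 z 0.2140530460525122 tilt [ 0.0059 -0.0094] centre [0.5406 0.0068] rel TCP [-0.0023  0.0005] rms [0.3 0.4 0.6 0.6 1.  1.1 1.3 2.9]
scene 73 z 0.21592608189612178 tilt [0.0319 0.0074] centre [0.544  0.0031] rel TCP [ 0.0012 -0.0032] rms [0.1 1.4 6. ]
```

Cap centre is (0.541, 0.007) and level. The rim is at (0.574, -0.0005). I shift by +33 and -7.4 mm, then lower about 107 mm.

```bash
python3 -m pendant '[[0.08,0.02,0,0,0,0,1],[0.164,0.037,0,0,0,0,1],[0.164,0.037,0.15,0,0,0,1],[0.164,0.037,0.3,0,0,0,1],[0.164,0.037,0.4,0,0,0,1],[0.164,0.037,0.45,0,0,0,1],[0.164,0.037,0.48,0,0,0,1],[0.164,0.037,0.48,0,0,0,1]]'
python3 -m pendant '[[0,0,0.02,0,0,0,1],[0,0,0.03,0,0,0,1],[0,0,0.04,0,0,0,1],[0,0,0.05,0,0,0,1],[0,0,0.05,0,0,0,1]]'
```

```text
time_s: 11.65
position: [0.5764, -0.0024, 0.1962]
tcp_rot: [[1.0, 0.0, -0.0], [0.0, -1.0, -0.0], [-0.0, 0.0, -1.0]]
force: [0.3, 0.2, -3.5]
opening: 0.199
grasp_force: 30.0
time_s: 12.15
position: [0.5762, -0.0025, 0.1862]
tcp_rot: [[1.0, -0.0, -0.0], [-0.0, -1.0, 0.0], [-0.0, -0.0, -1.0]]
force: [-0.7, -0.1, -2.4]
opening: 0.194
grasp_force: 30.0
```

```bash
python3 -m pendant '[[-0.003,-0.005,0.005,0,0,0,1],[-0.003,-0.005,0.01,0,0,0,1],[-0.003,-0.005,0.015,0,0,0,1],[-0.003,-0.005,0.015,0,0,0,1]]'
python3 - <<'E'
from h import *
np.set_printoptions(precision=4,suppress=True)
s=readout.read_state(); print(s["position"],s["force"])
for n in("side","wrist"):
    pic,P,T,K=cam(n); r,g,b=[pic[...,i].astype(int) for i in range(3)]
    m=(r>70)&(r>3*g)&(r>3*b)&(np.linalg.norm(P-(s["position"]-[0,0,.08]),axis=-1)<.06)
    q=P[m]; c,*_=np.linalg.lstsq(np.c_[q[:,:2],np.ones(len(q))],q[:,2],rcond=None); print(n,np.median(q[:,2]),c)
    if n=="side": save(cv2.resize(pic[150:350,200:420],None,fx=3,fy=3),"s2")
E
```

```text
time_s: 12.55
position: [0.5756, -0.0014, 0.1842]
tcp_rot: [[1.0, -0.0, 0.0], [-0.0, -1.0, 0.0], [0.0, -0.0, -1.0]]
force: [-1.4, 0.3, 5.1]
opening: 0.194
grasp_force: 30.0
[ 0.5756 -0.0014  0.1842] [-1.3733  0.3096  5.1387]
side 0.10626122058370863 [ 0.0078 -0.0116  0.1019]
wrist 0.10735851795648582 [-0.0026  0.0006  0.109 ]
```

View pics/s2.png

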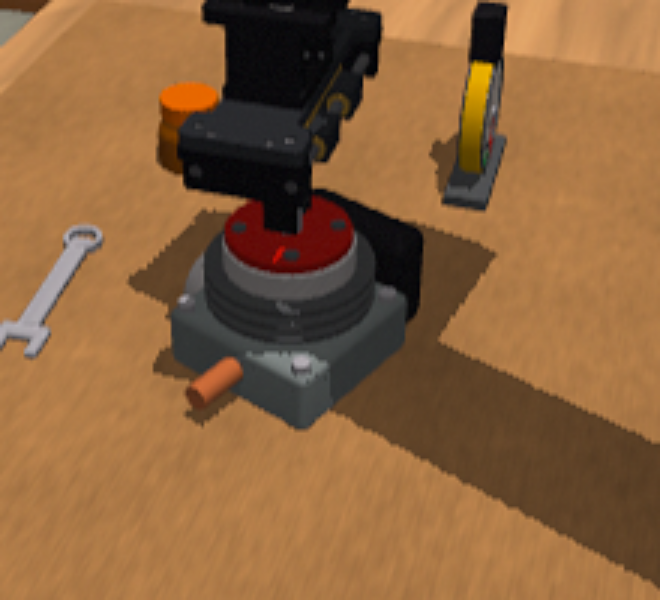

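The cap sits level on the rim, with its flange top at about 0.107 m and a 5 N press. I release it, lift clear, then move to a tilted pose to read the dial.

```bash
python3 -m pendant '[[0,0,0,0,0,0,-1],[0,0,0,0,0,0,-1],[0,0,0,0,0,0,-1],[0,0,0,0,0,0,-1],[0,0,0,0,0,0,-1],[0,0,0,0,0,0,-1],[0,0,0,0,0,0,-1],[0,0,0,0,0,0,-1]]'
python3 -m pendant '[[0,0,0,0,0,0,-1],[0,0,0,0,0,0,-1],[0,0,0,0,0,0,-1],[0,0,-0.1,0,0,0,-1],[0,0,-0.25,0,0,0,-1],[0,0,-0.5,0,0,0,-1],[0,0,-0.5,0,0,0,-1]]'
python3 -m pendant '[[0.06,0.2,0,0,0,0,-1],[0.12,0.4,0,0,0,0,-1],[0.12,0.65,0,0,0,0,-1],[0.12,0.9,0,0,0,0,-1],[0.12,1,0,0,0,0,-1],[0.12,1,0,0,0,0,-1]]'
python3 -m pendant '[[0,0.2,0,0,-0.045,0,-1],[0,0.35,0.1,0,-0.09,0,-1],[0,0.35,0.2,0,-0.135,0,-1],[0,0.35,0.2,0,-0.18,0,-1],[0,0.35,0.2,0,-0.222,0,-1],[0,0.35,0.2,0,-0.222,0,-1],[0,0.35,0.2,0,-0.222,0,-1]]'
python3 - <<'E'
from h import *
np.set_printoptions(precision=4,suppress=True)
pic,P,T,K=cam("wrist"); save(pic,"w4"); np.save("w4P.npy",P); print(K[0,0],readout.read_state()["joint_positions"])
for t in("gauge","pointer_tip","band_mid"): print(t,look_for(t,"wrist")[:2])
E
```

```text
time_s: 13.45
position: [0.5757, -0.0015, 0.1832]
tcp_rot: [[1.0, -0.0, -0.0], [-0.0, -1.0, 0.0], [-0.0, -0.0, -1.0]]
force: [-0.9, 0.4, -0.6]
opening: 0.839
grasp_force: 0.0
time_s: 14.15
position: [0.5794, -0.0021, 0.2898]
tcp_rot: [[1.0, -0.0, 0.014], [-0.0, -1.0, -0.003], [0.014, 0.003, -1.0]]
force: [1.9, 0.7, 0.8]
opening: 0.997
grasp_force: 0.0
time_s: 14.75
position: [0.5994, -0.2047, 0.2826]
tcp_rot: [[1.0, -0.005, 0.0], [-0.005, -1.0, -0.0], [0.0, 0.0, -1.0]]
force: [-0.6, 0.4, -0.8]
opening: 1.0
grasp_force: 0.0
time_s: 15.45
position: [0.5999, -0.2698, 0.2422]
tcp_rot: [[0.767, 0.002, -0.642], [0.002, -1.0, -0.0], [-0.642, -0.001, -0.767]]
force: [0.6, 0.2, -0.2]
opening: 0.999
grasp_force: 0.0
292.80804887089505 [-27.7966  50.1025  57.4572 -18.3335 107.9777  62.06  ]
gauge [{'extent': [235.7, 110.5, 340.7, 255.7], 'conf': 0.83}]
pointer_tip [{'extent': [280.2, 131.6, 293.0, 165.1], 'conf': 0.6}, {'extent': [236.4, 113.1, 339.8, 252.7], 'conf': 0.34}]
band_mid [{'extent': [237.1, 129.1, 335.2, 198.9], 'conf': 0.55}]
```

View pics/w4.png

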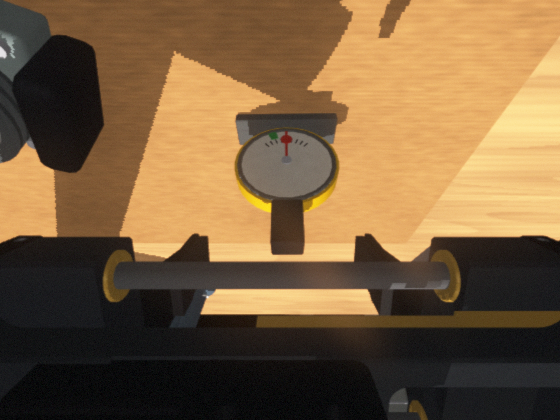

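The picture shows the dial face at (287,163), the red pointer hanging straight to (286,138), and the green band at about (274,135). The band lies towards world +y, so the gauge's +x is world +y. Now I measure the band angle, the handle and the yaw.

```bash
python3 - <<'E'
from h import *
np.set_printoptions(precision=4,suppress=True)
P=np.load("w4P.npy"); pic=cv2.imread("pics/w4.png")[:,:,::-1].astype(int)
r,g,b=[pic[...,i] for i in range(3)]
m=np.zeros((420,560),bool); m[105:258,225:350]=1
face=m&(np.minimum(np.minimum(r,g),b)>110)&(P[...,2]>.02)&(P[...,2]<.112); q=P[face]
print("face",np.median(q,0),len(q)); h=cv2.convexHull((q[:,1:]*1000).astype(np.float32)); c,rad=cv2.minEnclosingCircle(h); print("face circ",c,rad, cv2.fitEllipse(h))
A=np.c_[q[:,1:],np.ones(len(q))]; f,*_=np.linalg.lstsq(A,q[:,0],rcond=None); print("plane x=",f)
gr=m&(g>r+25)&(g>b+15); G=P[gr]; print("green",G.mean(0),G.std(0),len(G))
rd=m&(r>g+70)&(r>b+70)&(abs(P[...,2]-.06)<.05); R=P[rd]; print("red",R.mean(0),len(R),R[R[:,2].argmin()],R[R[:,2].argmax()])
for cy,cz in((c[0]/1000,c[1]/1000),(c[0]/1000,.064)):
    d=G.mean(0)-[0,cy,cz]; print("bezel",np.arctan2(d[1],-d[2]),np.hypot(d[1],d[2]))
d=m&(r+g+b<200)&(P[...,2]>.12)&(P[...,2]<.17); H=P[d]; print("handle",H.mean(0),H.min(0),H.max(0),len(H))
t=H[H[:,2]>.152]; print("handle top",t.mean(0),cv2.minAreaRect((t[:,:2]*1000).astype(np.float32)))
s=m&(abs(P[...,2]-.012)<.004); S=P[s]; print("sole",cv2.minAreaRect((S[:,:2]*1000).astype(np.float32)),S.min(0),S.max(0))
E
```

```text
face [ 0.5034 -0.2745  0.0678] 11
face circ (-285.4246826171875, 56.92577362060547) 17.91570281982422 ((-305.09027099609375, 51.01753234863281), (15.047136306762695, 73.07176971435547), 117.92863464355469)
plane x= [0.0526 0.0015 0.5173]
green [ 0.5018 -0.26    0.0264] [0.0004 0.0022 0.0027] 44
red [ 0.5039 -0.2736  0.0358] 74 [ 0.5031 -0.2738  0.0241] [ 0.5034 -0.2736  0.0555]
bezel 0.694939673257103 0.039723135538948934
bezel 0.5949591507574479 0.04538343447919155
handle [ 0.5021 -0.2736  0.1422] [ 0.4834 -0.2871  0.12  ] [ 0.5063 -0.2604  0.1562] 1469
handle top [ 0.4969 -0.2733  0.1547] ((494.4980773925781, -273.8836364746094), (21.935213088989258, 25.941972732543945), 1.260498285293579)
sole ((493.63885498046875, -273.9026184082031), (36.082176208496094, 110.11376190185547), 0.7833396196365356) [ 0.4749 -0.3291  0.008 ] [ 0.5121 -0.2187  0.0159]
```

The sole fits exactly (36 × 110 mm, centre (0.4936, -0.2739)), and the pointer hangs at y = -0.2737. The band is offset 13.9 mm in y and 37.6 mm below the pivot, so the bezel is about 0.354 rad. I level the tool and grasp the handle.

```bash
python3 -m pendant '[[0,0,0,0,0.045,0,-1],[0,0,0,0,0.09,0,-1],[0,0,0,0,0.135,0,-1],[0,0,0,0,0.18,0,-1],[0,0,0,0,0.222,0,-1],[0,0,0,0,0.222,0,-1],[0,0,0,0,0.222,0,-1]]'
python3 -m pendant '[[-0.1,0.02,-0.1,0,0,0,-1],[-0.3,0.02,-0.1,0,0,0,-1],[-0.5,0.02,-0.1,0,0,0,-1],[-0.53,0.02,-0.1,0,0,0,-1],[-0.53,0.02,-0.1,0,0,0,-1],[-0.53,0.02,-0.1,0,0,0,-1]]'
```

```text
time_s: 16.35
position: [0.5992, -0.2719, 0.2448]
tcp_rot: [[1.0, -0.001, -0.0], [-0.001, -1.0, -0.001], [-0.0, 0.001, -1.0]]
force: [-0.4, 0.7, 0.1]
opening: 0.998
grasp_force: 0.0
time_s: 16.95
position: [0.4954, -0.2763, 0.2636]
tcp_rot: [[1.0, 0.0, 0.002], [0.0, -1.0, -0.001], [0.002, 0.001, -1.0]]
force: [-0.2, 0.2, 0.5]
opening: 1.001
grasp_force: 0.0
```

```bash
python3 -m pendant '[[-0.01,-0.012,0.1,0,0,0,-1],[-0.01,-0.012,0.25,0,0,0,-1],[-0.01,-0.012,0.34,0,0,0,-1],[-0.01,-0.012,0.37,0,0,0,-1],[-0.01,-0.012,0.37,0,0,0,-1],[-0.01,-0.012,0.37,0,0,0,-1]]'
python3 -m pendant '[[0,0,0,0,0,0,1],[0,0,0,0,0,0,1],[0,0,0,0,0,0,1],[0,0,0,0,0,0,1],[0,0,0,0,0,0,1],[0,0,0,0,0,0,1],[0,0,0,0,0,0,1],[0,0,0,0,0,0,1]]'
python3 -m pendant '[[0,0,0,0,0,0,1],[0,0,0,0,0,0,1],[0,0,0,0,0,0,1],[0,0,0,0,0,0,1]]'
python3 - <<'E'
from h import *
np.set_printoptions(precision=4,suppress=True)
for n in("side","scene"):
    pic,P,T,K=cam(n); r,g,b=[pic[...,i].astype(int) for i in range(3)]
    d=np.hypot(P[...,0]-.575,P[...,1])
    q=P[(d<.015)&(P[...,2]>.14)&(P[...,2]<.16)]; print(n,"dome",q.mean(0),q[:,2].max(),len(q))
    m=(r>70)&(r>3*g)&(r>3*b)&(d<.05)&(P[...,2]>.09); q=P[m]; print("flange",np.median(q[:,2]),cv2.minEnclosingCircle((q[:,:2]*1000).astype(np.float32)),len(q))
E
```

```text
time_s: 17.55
position: [0.4928, -0.2736, 0.1898]
tcp_rot: [[1.0, 0.0, 0.001], [0.0, -1.0, -0.001], [0.001, 0.001, -1.0]]
force: [0.3, -0.8, 0.0]
opening: 0.999
grasp_force: 0.0
time_s: 18.35
position: [0.4916, -0.2731, 0.1892]
tcp_rot: [[1.0, -0.0, -0.0], [-0.0, -1.0, -0.0], [-0.0, 0.0, -1.0]]
force: [-0.5, -2.2, 1.3]
opening: 0.354
grasp_force: 0.9
time_s: 18.75
position: [0.4917, -0.2733, 0.1892]
tcp_rot: [[1.0, -0.0, 0.0], [-0.0, -1.0, -0.0], [0.0, 0.0, -1.0]]
force: [-0.4, -0.8, -1.9]
opening: 0.321
grasp_force: 29.9
side dome [0.5726 0.0029 0.1435] 0.1474638838737048 37
flange 0.10630379205428164 ((574.046630859375, -0.531440794467926), 43.82305145263672) 702
scene dome [0.5792 0.0001 0.1441] 0.1490828121585318 38
flange 0.10786757277993209 ((576.8465576171875, 0.900856077671051), 44.23841857910156) 533
```

The gauge is gripped at 30 N and the cap still sits at (0.5745, 0), with its flange top at 0.107 m. I lift, carry the gauge to (0.5725, 0.092, 0.389) and lean it 0.354 rad towards +y above the stud.

```bash
python3 -m pendant '[[0,0,-0.1,0,0,0,1],[0,0,-0.3,0,0,0,1],[0,0,-0.5,0,0,0,1],[0,0,-0.75,0,0,0,1],[0,0,-1,0,0,0,1],[0,0,-1,0,0,0,1],[0,0,-1,0,0,0,1]]'
python3 -m pendant '[[0.08,-0.15,0,0,0,0,1],[0.16,-0.35,0,0,0,0,1],[0.24,-0.55,0,0,0,0,1],[0.3,-0.75,0,0,0,0,1],[0.35,-0.95,0,0,0,0,1],[0.404,-1,0,0,0,0,1],[0.404,-1,0,0,0,0,1]]'
python3 -m pendant '[[0,-0.2,0,0,0,0,1],[0,-0.4,0,0,0,0,1],[0,-0.6,0,-0.03,0,0,1],[0,-0.75,0,-0.06,0,0,1],[0,-0.83,0,-0.09,0,0,1],[0,-0.83,0,-0.1127,0,0,1],[0,-0.83,0,-0.1127,0,0,1],[0,-0.83,0,-0.1127,0,0,1]]'
python3 -m pendant '[[0,0,0,0,0,0,1],[0,0,0,0,0,0,1],[0,0,0,0,0,0,1],[0,0,0,0,0,0,1],[0,0,0,0,0,0,1],[0,0,0,0,0,0,1],[0,0,0,0,0,0,1],[0,0,0,0,0,0,1]]'
python3 -m pendant '[[0,0,0,0,0,0,1],[0,0,0,0,0,0,1],[0,0,0,0,0,0,1],[0,0,0,0,0,0,1],[0,0,0,0,0,0,1],[0,0,0,0,0,0,1],[0,0,0,0,0,0,1],[0,0,0,0,0,0,1]]' | tail -3
python3 - <<'E'
from h import *
np.set_printoptions(precision=4,suppress=True)
pic,P,T,K=cam("scene"); np.save("s3P.npy",P); save(pic,"s3full"); save(cv2.resize(pic[90:290,180:400],None,fx=3,fy=3,interpolation=cv2.INTER_CUBIC),"s3")
E
```

```text
time_s: 19.55
position: [0.4913, -0.2726, 0.3898]
tcp_rot: [[1.0, 0.0, 0.001], [0.0, -1.0, -0.0], [0.001, 0.0, -1.0]]
force: [-0.9, 0.9, -2.6]
opening: 0.321
grasp_force: 30.0
time_s: 20.25
position: [0.5724, -0.0711, 0.3864]
tcp_rot: [[1.0, 0.003, -0.005], [0.003, -1.0, 0.002], [-0.005, -0.002, -1.0]]
force: [-0.7, -0.9, -3.5]
opening: 0.319
grasp_force: 30.0
time_s: 21.05
position: [0.5722, 0.092, 0.3879]
tcp_rot: [[1.0, -0.0, -0.003], [-0.001, -0.938, -0.346], [-0.003, 0.346, -0.938]]
force: [-0.2, -0.5, -2.6]
opening: 0.32
grasp_force: 30.0
time_s: 21.85
position: [0.5725, 0.093, 0.3893]
tcp_rot: [[1.0, -0.0, 0.0], [0.0, -0.938, -0.347], [0.0, 0.347, -0.938]]
force: [-0.1, 0.6, -2.8]
opening: 0.316
grasp_force: 30.0
force: [-0.5, 0.0, -3.5]
opening: 0.318
grasp_force: 30.0
```

View pics/s3.png

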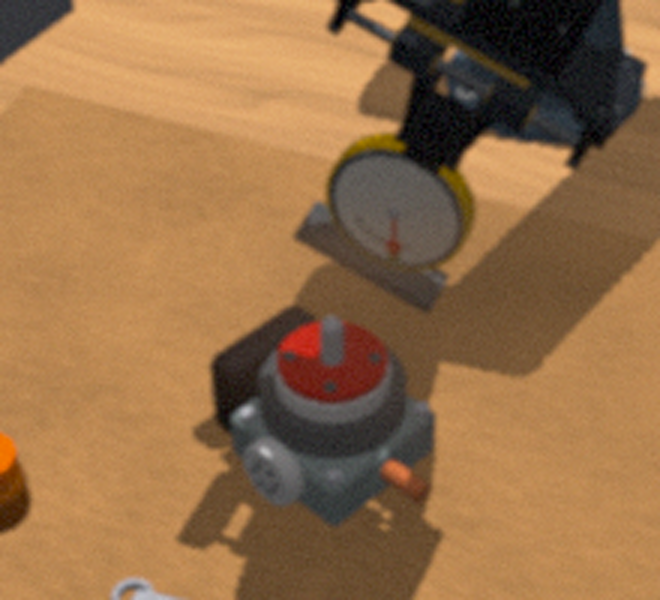

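The gauge leans towards +y with the pointer hanging at about (393,240) in the crop, over the band (no green shows next to it). The sole is above the stud and the cap is seated. I descend along the tool axis, slowly at the end.

```bash
python3 -m pendant '[[0,0,0.08,0,0,0,1],[0,0,0.16,0,0,0,1],[0,0,0.23,0,0,0,1],[0,0,0.27,0,0,0,1],[0,0,0.3,0,0,0,1],[0,0,0.31,0,0,0,1],[0,0,0.31,0,0,0,1]]'
python3 - <<'E'
from h import *
np.set_printoptions(precision=4,suppress=True)
s=readout.read_state(); R=np.array(s["tcp_rot"]); p=np.array(s["position"]); print(p,s["force"])
for n in("scene","side"):
    pic,P,T,K=cam(n); L=(P-p)@R   # tool coords
    m=(abs(L[...,2]-.183)<.012)&(abs(L[...,0])<.035)&(abs(L[...,1])<.07); q=L[m]; print(n,"sole tool-xyz",q.min(0),q.max(0),q.mean(0),len(q))
    g=P[(np.hypot(P[...,0]-.575,P[...,1])<.02)&(P[...,2]>.12)&(P[...,2]<.15)]; print(" stud",g.mean(0),g.max(0),len(g))
E
```

```text
time_s: 23.4
position: [0.5727, 0.0714, 0.3312]
tcp_rot: [[1.0, -0.0, 0.0], [-0.0, -0.938, -0.347], [0.0, 0.347, -0.938]]
force: [0.5, 0.9, -2.8]
opening: 0.323
grasp_force: 30.0
[0.5727 0.0714 0.3312] [ 0.5236  0.9347 -2.8087]
scene sole tool-xyz [-0.0161 -0.0553  0.171 ] [0.0225 0.0543 0.1894] [ 0.0109 -0.0012  0.1786] 504
 stud [0.5823 0.0009 0.1335] [0.5867 0.0082 0.1454] 59
side sole tool-xyz [-0.0191 -0.0575  0.1711] [0.0176 0.0535 0.1905] [-0.0069 -0.0191  0.1793] 550<stdin>:7: RuntimeWarning: Mean of empty slice.
  ret = um.true_divide(
Traceback (most recent call last):
ValueError: zero-size array to reduction operation maximum which has no identity
```

```bash
python3 -m pendant '[[0,0,0.01,0,0,0,1],[0,0,0.02,0,0,0,1],[0,0,0.025,0,0,0,1],[0,0,0.025,0,0,0,1],[0,0,0.025,0,0,0,1]]'
python3 -m pendant '[[0,0,0.003,0,0,0,1],[0,0,0.006,0,0,0,1],[0,0,0.006,0,0,0,1],[0,0,0.006,0,0,0,1]]'
```

```text
time_s: 24.0
position: [0.5725, 0.0696, 0.3264]
tcp_rot: [[1.0, -0.0, -0.0], [-0.0, -0.938, -0.347], [-0.0, 0.347, -0.938]]
force: [0.6, -0.4, -2.7]
opening: 0.316
grasp_force: 30.0
time_s: 24.4
position: [0.5725, 0.0693, 0.3253]
tcp_rot: [[1.0, -0.0, -0.0], [-0.0, -0.938, -0.347], [-0.0, 0.347, -0.938]]
force: [-0.0, -0.7, -3.0]
opening: 0.318
grasp_force: 30.0
```

```bash
python3 -m pendant '[[0,0,0.003,0,0,0,1],[0,0,0.005,0,0,0,1],[0,0,0.005,0,0,0,1],[0,0,0.005,0,0,0,1]]' | sed -n 2,4p
python3 -m pendant '[[0,0,0.003,0,0,0,1],[0,0,0.004,0,0,0,1],[0,0,0.004,0,0,0,1],[0,0,0.004,0,0,0,1]]'| sed -n 2,4p
```

```text
position: [0.5725, 0.0689, 0.3243]
tcp_rot: [[1.0, -0.0, -0.0], [-0.0, -0.938, -0.347], [-0.0, 0.347, -0.938]]
force: [-0.2, -0.8, -2.5]
position: [0.5726, 0.0687, 0.3238]
tcp_rot: [[1.0, -0.0, 0.0], [-0.0, -0.938, -0.347], [0.0, 0.347, -0.938]]
force: [-0.4, 0.8, -0.8]
```

```bash
python3 -m pendant '[[0,0,0.002,0,0,0,1],[0,0,0.003,0,0,0,1],[0,0,0.003,0,0,0,1],[0,0,0.003,0,0,0,1]]' | sed -n 2,4p
python3 -m pendant '[[0,0,0,0,0,0,1],[0,0,0,0,0,0,1],[0,0,0,0,0,0,1],[0,0,0,0,0,0,1],[0,0,0,0,0,0,1],[0,0,0,0,0,0,1]]'
```

```text
position: [0.5727, 0.0686, 0.3236]
tcp_rot: [[1.0, -0.0, 0.001], [-0.0, -0.938, -0.347], [0.001, 0.347, -0.938]]
force: [-1.2, 1.8, 3.6]
time_s: 26.2
position: [0.5727, 0.0686, 0.3236]
tcp_rot: [[1.0, -0.001, 0.001], [-0.0, -0.938, -0.347], [0.001, 0.347, -0.938]]
force: [-0.9, 3.5, 5.7]
opening: 0.319
grasp_force: 30.0
```

```bash
python3 -m pendant '[[0,0,-0.001,0,0,0,1],[0,0,-0.0015,0,0,0,1],[0,0,-0.0015,0,0,0,1],[0,0,-0.0015,0,0,0,1],[0,0,-0.0015,0,0,0,1],[0,0,-0.0015,0,0,0,1],[0,0,-0.0015,0,0,0,1],[0,0,-0.0015,0,0,0,1]]'
python3 - <<'E'
from h import *
np.set_printoptions(precision=4,suppress=True)
F=[]
for n in("scene","side"):
    s=readout.read_state(); R=np.array(s["tcp_rot"]); p=np.array(s["position"]); F.append(s["force"])
    pic,P,T,K=cam(n); L=(P-p)@R; r,g,b=[pic[...,i].astype(int) for i in range(3)]
    d=np.hypot(P[...,0]-.575,P[...,1]); m=(r>70)&(r>3*g)&(r>3*b)&(d<.05)&(P[...,2]>.09)&(P[...,2]<.12); q=P[m]; c,*_=np.linalg.lstsq(np.c_[q[:,:2],np.ones(len(q))],q[:,2],rcond=None)
    print(n,"flange",np.median(q[:,2]),cv2.minEnclosingCircle((q[:,:2]*1000).astype(np.float32)),"tilt",c[:2])
    if n=="scene":
        dial=(abs(L[...,2]-.125)<.05)&(abs(L[...,1])<.05)&(L[...,0]>0)&(L[...,0]<.03)
        rd=dial&(r>g+45)&(r>b+45); gr=dial&(g>r+12)&(g>b+5)
        print("red",L[rd].mean(0),rd.sum(),"green",L[gr].mean(0) if gr.any() else None,gr.sum())
        if rd.any():
            q=L[rd]; print(q[q[:,2].argmax()],q[q[:,2].argmin()])
        yx=np.argwhere(dial); v,u=yx.mean(0).astype(int); save(cv2.resize(pic[v-40:v+40,u-50:u+50],None,fx=7,fy=7,interpolation=cv2.INTER_CUBIC),"s4")
print(F)
E
```

```text
time_s: 27.0
position: [0.5727, 0.0686, 0.3236]
tcp_rot: [[1.0, -0.0, 0.001], [-0.0, -0.938, -0.347], [0.001, 0.347, -0.938]]
force: [-0.5, 3.9, 4.3]
opening: 0.32
grasp_force: 30.0
scene flange 0.10789467895207983 ((580.0350952148438, -3.514193534851074), 43.14936828613281) tilt [ 0.0059 -0.0062]
red [ 0.0129 -0.0119  0.1513] 7 green None 0
[ 0.0118 -0.0128  0.1541] [ 0.0122 -0.0089  0.1498]
side flange 0.10624483639367249 ((572.0720825195312, -0.04103923961520195), 43.52705383300781) tilt [ 0.0023 -0.0156]
[array([-0.5304,  3.938 ,  4.2927]), array([-0.2817,  2.8031,  5.8162])]
```

View pics/s4.png

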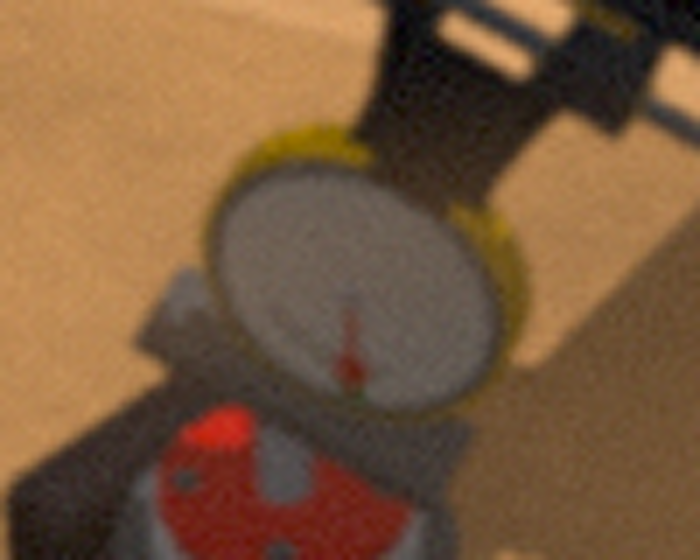

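The pointer tip at (350,370) lies on the green, which shows just beneath it at (352,395). The sole rests on the stud with about 8 N and the cap is still level and seated, so I hand in.

```bash
python3 -c "
from rig import bot; print(bot.hand_in())"
```

```text
the job is handed in; nothing more can be done
None
```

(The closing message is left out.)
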